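# Hold a test block tight in the setting jig

### The job

Pick the aluminium test block out of the shallow blue sorting tray and carry it to the setting jig, seating it square in the corner: flat on the dark bed, one side flush along the tall aluminium fence, one end against the low brass stop. Then push it firmly, without ramming it, and diagonally, down and towards the fence at the same time, so that it bears on the bed and on the fence together, and finish while still holding that push; do not let go. Leave everything else where it is.

Things in the scene. Friction and masses are not known exactly. Their poses are not given: they have to be found in the camera images.
- block_mid (a point): the light-metal test block with a round recess and a red seal in its top: 44 mm (its x) by 50 mm (its y) by 18 mm high, about 0.1 kg (varies). This point is its centre, half-way up (9 mm above its underside). It lies flat in one of the tray's three compartments (which one varies), its y within about 9 degrees of the tray's y
- seal_block: the same test block, origin at the centre of its underside, axes as above, z up
- jig: the setting jig, fixed to the table: 105 mm (its x) by 140 mm (its y); origin on the table under its centre. Its bed's top is 10 mm above the table. Its +x points roughly away from the robot (it is turned up to 20 degrees either way). Its bed, fence and stop are rigid, ground smooth and oiled, so the block slides easily on them (friction about 0.2)
- jig_corner (a point): the jig's inner corner, on top of the bed where fence face and end-stop face meet (axes as the jig's; 35 mm in x, 45 mm in y and 10 mm in z from the jig's origin). The free seat lies towards -x (88 mm of bed) and -y of it. The centre of a block seated with its 50 mm side along the fence is at x -22 mm, y -25 mm, z +9 mm from here
- bed: the jig's dark flat bed plate, 10 mm high over the table; origin as the jig's
- fence: the jig's aluminium fence along the bed's far edge: upright face looks to the jig's -x at x = 35 mm, 26 mm higher than the bed, as long as the bed, 14.5 mm thick; origin as the jig's
- end_stop: low brass bar on the bed at the jig's +y end: its face looks to -y at y = 45 mm, it is 14 mm wide (y), 55 mm long (x) and only 5 mm higher than the bed (the screw heads on bed and stop are flush and do not matter), so fingers can hold a block's end above it; origin as the jig's
- parts_tray: blue shallow tray fixed to the table, 222 mm (its x) by 86 mm (its y), origin on the table under its centre. Three compartments in a row along its x, centres at x = -73, 0 and +73 mm, each about 70 by 80 mm; floor 3 mm above the table, outer walls and dividers 3 mm thick with tops 10 mm above the table, so a block in it stands 11 mm above them
- tape_roll: small white roll of tape with a blue core, 53 mm across, 14 mm high, lying flat in another compartment; stays; origin under its centre
- pot: red grease pot with grey lid, 39 mm across, 32 mm high, standing in another compartment; stays; origin under its centre
- bottle: oil bottle with red spout, 41 mm across, 125 mm high, standing at the left rear; stays; origin under its centre
Not all that is in view belongs to the job. Leave any green or orange look-alike of the seal_block alone.

How it is judged:
By the outcome, as a careful person would: the job done as asked, in the order asked, and still so for the second after the job is handed in, while the arm keeps its last pose, push and grip.
It also fails if it takes over 35 s, if anything falls off the work surface, if the arm or the gripper's body presses on something with over 40 N, if the wrist force passes 120 N, or if a joint passes its speed limit or range.

### The arm

A 7-joint arm with a two-finger parallel gripper is mounted at the origin on a cart in front of the work surface, level with it; the furniture and walls round the work are solid. World frame = base frame: x ahead of the robot, y to its left, z up, the work surface at z = 0. Lengths are in m, angles in rad, forces in N, time in s.
With the tool pointing down it reaches from about 0.4 to 0.85 m from the base axis. Payload 10.4 kg.
Tool frame: the origin (TCP) lies at the very end of the fingers, on their centre line; the grasp point (between the pads) lies r.hold_point_z behind it (r.hold_point_z is the distance from the TCP to the grasp point, in m); z points along the fingers, y is the direction in which the jaws open and shut (so a half turn about z gives the same grasp; the last joint's range is limited). The gripper opens to 87 mm and grips with 3 to 60 N. Pads are 19 mm wide; open, the fingers measure 117 mm over their backs; the gripper's body (75 mm by 190 mm) begins 51 mm behind the grasp point.
Start: joints at [1.297, 0.332, -0.065, 1.46, 0.022, 1.35, -0.088], TCP at [0.155, -0.605, 0.223] pointing down, gripper open.
Joint ranges: [-2.6, 2.6], [-0.5, 2.12], [-1.47, 1.34], [0.16, 2.42], [-1.27, 4.41], [0.06, 2.06], [-2.6, 2.6]. Speed limits (rad/s): [2.22, 2.22, 2.79, 2.79, 3.14, 3.14, 3.14].

### API

Orientations are given as a unit quaternion [x, y, z, w].
In Python, from bench import r gives the robot as it stands.
- The arm moves only by the tool send_rows, never from a script. Its argument "commands" is a list of rows, each a list of 7 numbers: the shift along the world's x, y, z normalised to -1 to 1, where 1 is 0.03 m, then the turn, a rotation vector about the world's x, y, z normalised to -1 to 1, where 1 is 5 degrees, then the gripper command: -1 is fully open, 1 is shut, values between are in proportion. In form: [[tx, ty, tz, ax, ay, az, jaw], ...]. A call has 1 to 10 rows; each row shifts and turns the pose as measured when the row begins; what a row does not reach is not made up. A row lasts 1/12 s, in which the tool goes at most 41.7 mm and 7.16 degrees, less where a joint would pass 70% of its speed; a pose out of reach is approached as far as the arm can. A call with a number of a shift or a turn outside -1 to 1 is refused whole. A call with a gripper value outside its range is refused whole. The fingers move at their own pace and stop on an object; "grip_force" is the grip in N (left out, the last holds). Time passes only in rows, so rows that do not move let the fingers close. It gives the time, the measured TCP pose, the force and the opening at its end, in the units of the state.
- r.read_state(): the state, without advancing time (a new reading comes with each control period).
- r.camera(name): name is "scene" or "side" or "wrist"; returns the picture (420x560x3 uint8, blue, green, red); there is no depth.
- r.calibration(name): a dict with "K" (3x3 intrinsics, pixels), "R" (3x3) and "t" (3): a world point X has camera coordinates R X + t; the wrist camera has in their place "mount" (4x4, takes a point from camera to tool coordinates, whose origin is the TCP and whose axes are the flange's). Camera axes: x right, y down, z forward; pixel columns grow to the right and rows downward; lengths in m; the calibration is good to about 2 mm. A picture is of the moment at which its call begins: read the wrist's pose just before it. calibration takes no time and is no camera call.
- r.close_job(): hands the job in, once; it reports no verdict.
The state is a dict: "time": time; "joint_positions": joint angles; "joint_vel": joint speeds; "joint_torque": joint torques, N m; "ee_pos": TCP position; "eef_rot": TCP orientation; "ft_force": force on the tool from outside, world axes, zero at the start; "torque": the same for the moment, N m; "width": finger opening in m.
Only numpy, scipy, OpenCV 4.12 (cv2) and the standard library are available. Lean on these libraries where they do the work, as an engineer would, in place of code of your own. Each camera call takes 0.05 s, during which the arm holds its last target.

## Working session

There is one attempt and no reset: what is moved stays moved. The work goes in short steps, Python scripts to look and compute and a tool call to move; the robot and the scene stay as the last step left them, time stands still between calls to the robot, and variables do not carry over. Pictures are saved under pics/ and viewed, and the job is handed in when it is done.

Besides the shell and the picture viewer there is one more tool, called after "Emit:" as name(argument=value, ...), one argument or row to a line, values as JSON. send_rows: Moves the arm, as the interface text tells. Scaled input: -1 to 1 covers 0.03 m each way for a shift and 5 degrees each way for a turn. Its arguments: {"type":"object","properties":{"commands":{"type":"array"},"grip_force":{"type":"number"}},"required":["commands"]}

```bash
ls; mkdir -p pics
python3 - <<'E'
from bench import r
import cv2,numpy as np
print(r.read_state()); print(r.hold_point_z)
for n in ["scene","side","wrist"]:
    cv2.imwrite(f"pics/{n}0.png",r.camera(n)); print(n,r.calibration(n))
E
```

```text
pics
{'time': 0.0, 'joint_positions': array([ 1.2974145 ,  0.33290849, -0.06466184,  1.46093774,  0.02156322,
        1.34989852, -0.08849845]), 'joint_vel': array([-0.00097408,  0.00038175,  0.00025425, -0.00010553,  0.00121796,
        0.00100968, -0.00153043]), 'joint_torque': array([-6.59623911e-04, -6.23258972e+01,  2.50472955e-02, -3.89903104e+01,
       -6.12709089e-02,  3.97043838e-02,  1.28884353e-04]), 'ee_pos': array([ 0.15498877, -0.60507742,  0.22173268]), 'eef_rot': array([ 9.92149947e-01,  1.25051791e-01, -1.12692308e-04, -7.20536153e-04]), 'ft_force': array([-0.74595292, -0.25613665,  0.10684811]), 'torque': array([-0.00690787, -0.01422007, -0.00198566]), 'width': 0.08670459647143605}
0.0187
scene {'K': array([[406.19704675,   0.        , 287.37181673],
       [  0.        , 406.19704675, 210.51759348],
       [  0.        ,   0.        ,   1.        ]]), 'R': array([[-0.40561982, -0.91392369,  0.0146986 ],
       [-0.65336442,  0.27865709, -0.70389286],
       [ 0.63920849, -0.29511643, -0.71015406]]), 't': array([0.2482854 , 0.40535976, 0.56651544])}
side {'K': arra
[... 169 characters left out ...]
880989, -0.04844766, -0.00562394],
       [-0.02891398,  0.68103385, -0.73168086],
       [ 0.03927832, -0.73064747, -0.68162415]]), 't': array([0.56401578, 0.0316673 , 1.41226316])}
wrist {'K': array([[365.67518025,   0.        , 285.64854516],
       [  0.        , 365.67518025, 210.47624317],
       [  0.        ,   0.        ,   1.        ]]), 'mount': array([[ 1.23775920e-04, -9.64598618e-01, -2.63722376e-01,
         7.32742393e-02],
       [ 9.99999562e-01,  3.64022077e-04, -8.62116178e-04,
         2.84965144e-04],
       [ 9.27596840e-04, -2.63722153e-01,  9.64598240e-01,
        -1.62057518e-01],
       [ 0.00000000e+00,  0.00000000e+00,  0.00000000e+00,
         1.00000000e+00]])}
```

View pics/scene0.png

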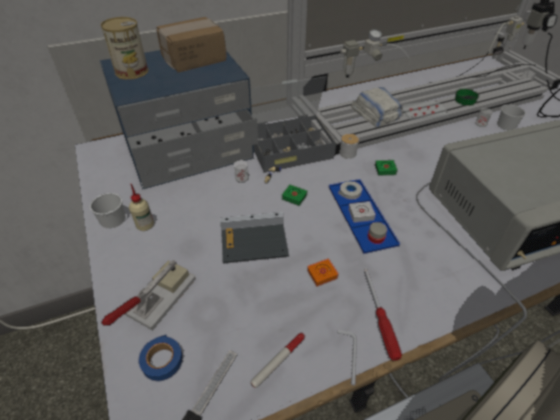

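View pics/side0.png

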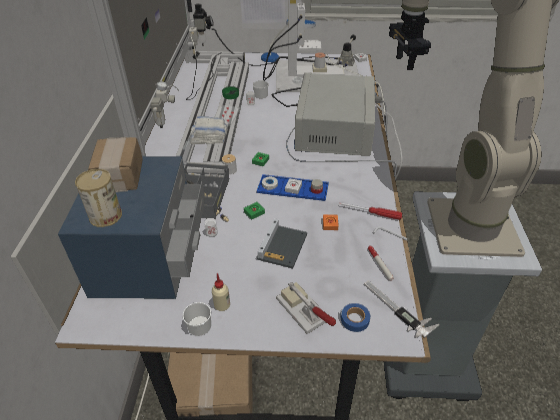

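View pics/wrist0.png

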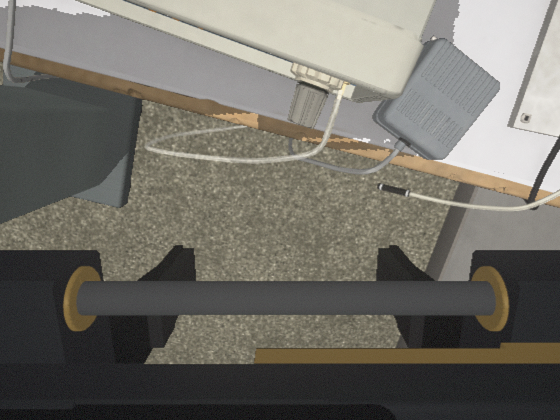

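```bash
cat > h.py <<'E'
import numpy as np,cv2
from bench import r
from scipy.spatial.transform import Rotation as Ro
def ray(n,px,z,pose=None):
    c=r.calibration(n);K=c["K"]
    d=np.linalg.inv(K)@np.array([px[0],px[1],1.])
    if n!="wrist":
        R,t=c["R"],c["t"];o=-R.T@t;d=R.T@d
    else:
        p,q=pose;Rt=Ro.from_quat(q).as_matrix();M=c["mount"]
        o=Rt@M[:3,3]+p;d=Rt@M[:3,:3]@d
    return o+d*(z-o[2])/d[2]
E
python3 - <<'E'
from h import *
for n,f,boxes in [("scene",5,[(310,160,110,100),(205,200,100,75)]),("side",6,[(245,165,95,45),(245,210,75,65)])]:
    im=cv2.imread(f"pics/{n}0.png")
    for i,(x,y,w,h) in enumerate(boxes):
        cv2.imwrite(f"pics/{n}_c{i}.png",cv2.resize(im[y:y+h,x:x+w],None,fx=f,fy=f,interpolation=cv2.INTER_CUBIC))
    m=cv2.inRange(cv2.cvtColor(im,cv2.COLOR_BGR2HSV),(105,150,60),(130,255,255))
    cs,_=cv2.findContours(m,0,2)
    for c in cs:
        if cv2.contourArea(c)>200:
            rc=cv2.minAreaRect(c);print(n,rc)
            for p in cv2.boxPoints(rc): print(p,ray(n,p,.01))
for n,p in [("scene",(294,192)),("scene",(386,166)),("scene",(323,270)),("scene",(362,211)),("side",(293,184))]: print(n,p,ray(n,p,.02))
for p in [(437,188),(507,257),(443,145)]: print("instr",p,ray("scene",p,0 if p!=(443,145) else .12))
E
```

```text
scene ((363.6236572265625, 214.9349365234375), (83.36861419677734, 34.698116302490234), 62.241458892822266)
[328.85684 186.12799] [ 0.64771841 -0.12866599  0.01      ]
[359.56186 169.96747] [ 0.67221782 -0.23217998  0.01      ]
[398.39047 243.74188] [ 0.42255255 -0.17963012  0.01      ]
[367.68546 259.9024 ] [ 0.41112884 -0.09455405  0.01      ]
side ((292.0921325683594, 187.21670532226562), (69.28685760498047, 17.584606170654297), 6.709836483001709)
[256.6587  191.90102] [ 0.65298364 -0.11993787  0.01      ]
[258.71332 174.43684] [ 0.65409308 -0.21013514  0.01      ]
[327.52557 182.5324 ] [ 0.42623496 -0.17681273  0.01      ]
[325.47095 199.99657] [ 0.43443905 -0.08979215  0.01      ]
scene (294, 192) [ 0.65229432 -0.03500162  0.02      ]
scene (386, 166) [ 0.64937519 -0.29647713  0.02      ]
scene (323, 270) [0.4188331  0.00761891 0.02      ]
scene (362, 211) [ 0.53207953 -0.15261313  0.02      ]
side (293, 184) [ 0.53811707 -0.15230068  0.02      ]
instr (437, 188) [ 0.5438873  -0.38384104  0.        ]
instr (507, 257) [ 3.05016353e-01 -3.80675837e-01 -1.11022302e-16]
instr (443, 145) [ 0.56570949 -0.37754585  0.12      ]
```

View pics/scene_c0.png

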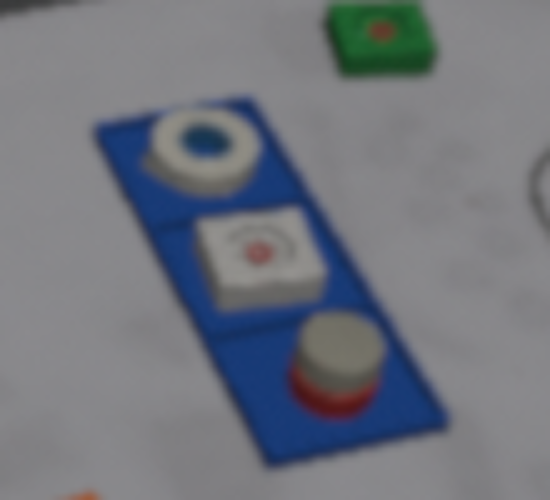

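View pics/scene_c1.png

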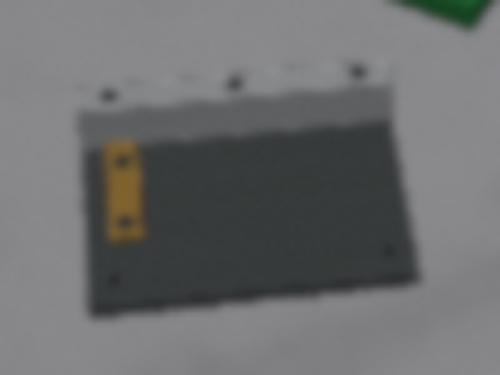

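View pics/side_c1.png

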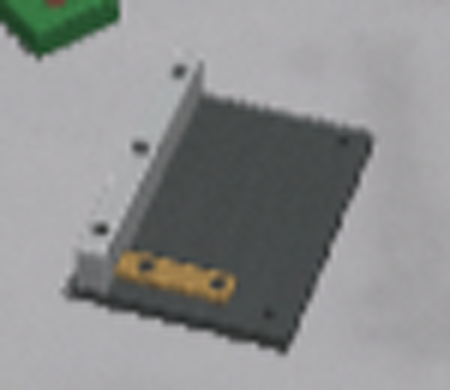

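Seen so far:
- **Jig:** at scene (254,238). The fence is at its far edge and the brass stop at its left, (229,238).
- **Could be taken for the block:** white/metal block with red seal in the tray's centre compartment (362,211), tape roll (350,189), pot (377,232), green blocks (294,194) and (386,167), orange block (323,271).
- **Choice:** the crop shows a light-metal block with a round recess and red seal at (362,211), so that is the target.

I'll move above the tray, high enough to clear the instrument.

Emit:
send_rows(
  commands=[
    [0.2, 0.3, 0.9, 0, 0, 0, -1],
    [0.5, 0.7, 0.9, 0, 0, 0, -1],
    [0.6, 0.8, 0.6, 0, 0, -0.5, -1],
    [0.7, 0.95, 0, 0, 0, -0.5, -1],
    [0.7, 0.95, 0, 0, 0, -0.5, -1],
    [0.7, 0.95, 0, 0, 0, -0.5, -1],
    [0.7, 0.95, 0, 0, 0, -0.5, -1],
    [0.7, 0.95, 0, 0, 0, -0.5, -1],
    [0.7, 0.95, 0, 0, 0, -0.5, -1],
    [0.7, 0.95, 0, 0, 0, -0.5, -1],
  ],
)

```text
time: 0.98
ee_pos: [0.3383, -0.3436, 0.2926]
eef_rot: [0.998, -0.064, -0.001, -0.003]
ft_force: [0.6, -0.5, -0.4]
width: 0.0869
```

Emit:
send_rows(
  commands=[
    [0.7, 0.95, 0, 0, 0, -0.5, -1],
    [0.7, 0.95, 0, 0, 0, -0.5, -1],
    [0.7, 0.95, 0, 0, 0, -0.5, -1],
    [0.7, 0.95, 0, 0, 0, -0.5, -1],
  ],
)

```text
time: 1.32
ee_pos: [0.4247, -0.2227, 0.2925]
eef_rot: [0.988, -0.155, -0.001, -0.003]
ft_force: [0.7, -0.0, 0.1]
width: 0.087
```

Emit:
send_rows(
  commands=[
    [0.6, 0.7, -0.5, 0, 0, 0.5, -1],
    [0.6, 0.7, -0.5, 0, 0, 0.5, -1],
    [0.6, 0.6, -0.5, 0, 0, 0.5, -1],
    [0.2, 0.5, -0.5, 0, 0, 0.5, -1],
    [0, 0, 0, 0, 0, 0, -1],
  ],
)

```text
time: 1.73
ee_pos: [0.4906, -0.135, 0.2311]
eef_rot: [0.998, -0.061, 0.0, -0.003]
ft_force: [-0.9, 0.5, 0.2]
width: 0.0872
```

Run:
```python
from h import *
s=r.read_state(); im=r.camera("wrist"); cv2.imwrite("pics/w1.png",im)
np.savez("w1.npz",p=s["ee_pos"],q=s["eef_rot"]); print(s["ee_pos"],s["eef_rot"],s["time"])
```

```text
[ 0.49060192 -0.1349603   0.23110744] [ 9.98137462e-01 -6.09113444e-02  3.66985097e-04 -3.35873066e-03] 1.7333
```

View pics/w1.png

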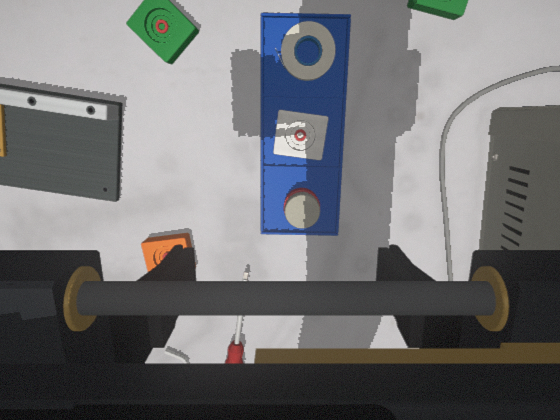

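The wrist view shows the block in the middle compartment: seal at (300,134), corners roughly (280,110), (328,116), (323,160), (275,153). The tape is at (308,50), the pot at (302,208), and the jig at the left edge.

Run:
```python
from h import *
im=cv2.imread("pics/w1.png"); d=np.load("w1.npz"); pose=(d["p"],d["q"])
hsv=cv2.cvtColor(im,cv2.COLOR_BGR2HSV)
m=cv2.inRange(hsv,(0,0,70),(180,75,255)); 
box=np.zeros_like(m); box[100:170,264:338]=255; m&=box
cs,_=cv2.findContours(m,0,1); c=cv2.convexHull(max(cs,key=cv2.contourArea)); rc=cv2.minAreaRect(c); print(rc)
P=[ray("wrist",p,.021,pose) for p in cv2.boxPoints(rc)]
for a,p in zip(cv2.boxPoints(rc),P): print(a,p)
for i in range(4):
    e=P[(i+1)%4]-P[i]; print("edge",np.linalg.norm(e),np.degrees(np.arctan2(e[1],e[0])))
print("ctr",np.mean(P,0))
v=im.copy(); cv2.drawContours(v,[np.int32(cv2.boxPoints(rc))],0,(255,0,255),1)
cv2.imwrite("pics/w1c.png",cv2.resize(v[80:250,220:380],None,fx=3.4,fy=3.4,interpolation=cv2.INTER_CUBIC))
red=cv2.inRange(hsv,(0,110,60),(8,255,255))|cv2.inRange(hsv,(172,110,60),(180,255,255)); red&=box
print("seal",[ray("wrist",p,.021,pose) for p in [np.argwhere(red)[:,::-1].mean(0)]])
# tray
m=cv2.inRange(hsv,(105,150,30),(130,255,255)); cs,_=cv2.findContours(m,0,1); rc=cv2.minAreaRect(max(cs,key=cv2.contourArea)); print(rc)
Q=[ray("wrist",p,.01,pose) for p in cv2.boxPoints(rc)]
for i in range(4):
    e=Q[(i+1)%4]-Q[i]; print(Q[i],"edge",np.linalg.norm(e),np.degrees(np.arctan2(e[1],e[0])))
print(np.mean(Q,0))
print("tool x yaw",np.degrees(np.arctan2(*Ro.from_quat(d["q"]).as_matrix()[:2,0][::-1])))
```

```text
((300.19573974609375, 134.7312469482422), (50.84760284423828, 44.902626037597656), 7.765166282653809)
[271.9716 153.5416] [ 0.52348967 -0.12311661  0.021     ]
[278.03854 109.05072] [ 0.56579593 -0.1347232   0.021     ]
[328.4199 115.9209] [ 0.55330077 -0.18314648  0.021     ]
[322.35294 160.41177] [ 0.51042649 -0.1730516   0.021     ]
edge 0.04386949190410937 -15.341450651399082
edge 0.050009430307107076 -104.46899575473621
edge 0.044046687464633465 166.75085788669531
edge 0.051615405560332756 75.33974307940989
ctr [ 0.53825321 -0.15350947  0.021     ]
seal [array([ 0.53826757, -0.15350328,  0.021     ])]
((302.27716064453125, 87.67987060546875), (87.94796752929688, 149.6399688720703), 2.726310968399048)
[ 0.51748348 -0.10367939  0.01      ] edge 0.1415996372298165 -10.978578404587902
[ 0.65649163 -0.13064591  0.01      ] edge 0.08323112059497192 -99.53823720328172
[ 0.64269975 -0.21272638  0.01      ] edge 0.1418341673746118 172.6556252766214
[ 0.50202923 -0.19459532  0.01      ] edge 0.09222006343486353 80.35284440722522
[ 0.57967602 -0.16041175  0.01      ]
tool x yaw -6.984351735318305
```

View pics/w1c.png

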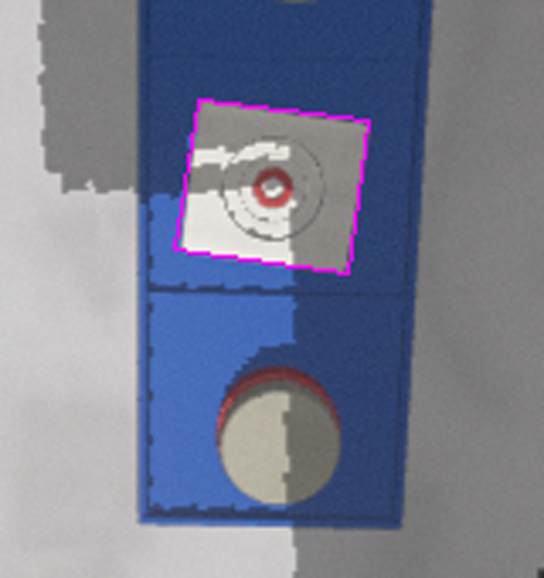

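Block centre is (0.538, -0.1535), and the edges measure 44 × 50 mm as they should. The 50 mm axis is at 75.5°, so the tool needs about -7.4° of yaw. Approaching.

Emit:
send_rows(
  commands=[
    [0.32, -0.12, -0.8, -0.02, 0, -0.3, -1],
    [0.32, -0.12, -0.8, -0.02, 0, -0.3, -1],
    [0.32, -0.12, -0.8, -0.02, 0, -0.3, -1],
    [0.32, -0.12, -0.8, -0.02, 0, -0.3, -1],
    [0.31, -0.13, -0.8, -0.02, 0, -0.3, -1],
    [0, 0, -0.8, 0, 0, 0, -1],
    [0, 0, 0, 0, 0, 0, -1],
    [0, 0, 0, 0, 0, 0, -1],
  ],
  grip_force=30,
)

```text
time: 2.45
ee_pos: [0.5393, -0.1674, 0.089]
eef_rot: [0.99, -0.14, 0.005, 0.006]
ft_force: [-0.3, 0.1, 0.6]
width: 0.0869
```

Run:
```python
from h import *
s=r.read_state(); im=r.camera("wrist"); cv2.imwrite("pics/w2.png",im)
Rm=Ro.from_quat(s["eef_rot"]).as_matrix()
print(s["ee_pos"],s["eef_rot"],s["time"],Rm[:,2],np.degrees(np.arctan2(Rm[1,0],Rm[0,0])))
hsv=cv2.cvtColor(im,cv2.COLOR_BGR2HSV);pose=(s["ee_pos"],s["eef_rot"])
red=cv2.inRange(hsv,(0,110,60),(8,255,255))|cv2.inRange(hsv,(172,110,60),(180,255,255))
for c in cv2.findContours(red,0,1)[0]:
    if cv2.contourArea(c)>20: q=cv2.minEnclosingCircle(c); print(q,ray("wrist",q[0],.021,pose))
```

```text
[ 0.53929804 -0.16741875  0.08902789] [ 0.99006017 -0.14043022  0.00460846  0.00624249] 2.45 [ 0.00737203 -0.01365522 -0.99987959] -16.142524049500537
((264.5, 323.5), 8.276573181152344) [ 0.47430796 -0.13316475  0.021     ]
((265.8571472167969, 231.14285278320312), 8.144206047058105) [ 0.53984236 -0.15411638  0.021     ]
((29.29310417175293, 110.29310607910156), 10.410608291625977) [ 0.65340751 -0.03926105  0.021     ]
```

View pics/w2.png

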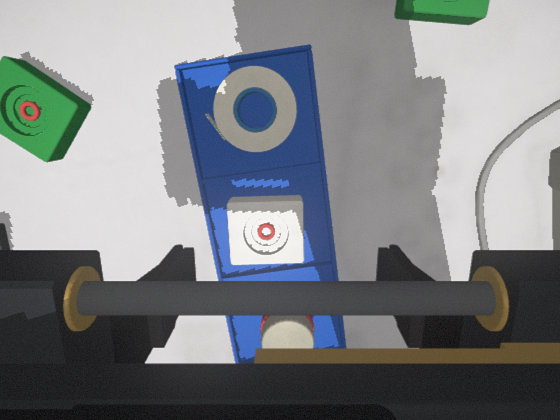

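Emit:
send_rows(
  commands=[
    [0, 0.23, 0, 0.08, 0.04, 0.16, -1],
    [0, 0.22, 0, 0.08, 0.04, 0.16, -1],
    [0, 0, 0, 0, 0, 0, -1],
    [0, 0, 0, 0, 0, 0, -1],
  ],
)

```text
time: 2.83
ee_pos: [0.5409, -0.1543, 0.0951]
eef_rot: [0.992, -0.126, 0.003, 0.0]
ft_force: [-0.3, 0.0, 0.1]
width: 0.0869
```

```bash
cat > st.py <<'E'
from h import *
s=r.read_state()
Rm=Ro.from_quat(s["eef_rot"]).as_matrix()
print(s["time"],s["ee_pos"].round(4),"zax",Rm[:,2].round(4),"yaw",np.degrees(np.arctan2(Rm[1,0],Rm[0,0])).round(2),"F",s["ft_force"].round(2),"T",s["torque"].round(2),"w",s["width"].round(4))
E
python3 st.py
```

```text
Traceback (most recent call last):
  File "st.py", line 4, in <module>
    print(s["time"],s["ee_pos"].round(4),"zax",Rm[:,2].round(4),"yaw",np.degrees(np.arctan2(Rm[1,0],Rm[0,0])).round(2),"F",s["ft_force"].round(2),"T",s["torque"].round(2),"w",s["width"].round(4))
                                                                                                                                                                               ^^^^^^^^^^^^^^^^
AttributeError: 'float' object has no attribute 'round'
```

Emit:
send_rows(
  commands=[
    [-0.02, 0, -0.6, 0, 0.04, 0, -1],
    [-0.02, 0, -0.6, 0, 0.02, 0, -1],
    [0, 0, -0.5, 0, 0.02, 0, -1],
    [0, 0, -0.3, 0, 0, 0, -1],
    [0, 0, 0, 0, 0, 0, -1],
  ],
)

```text
time: 3.25
ee_pos: [0.5429, -0.1545, 0.0383]
eef_rot: [0.992, -0.125, 0.004, 0.002]
ft_force: [0.5, 0.5, -0.3]
width: 0.0867
```

```bash
sed -i 's/s\["width"\].round(4)/round(s["width"],4)/' st.py
cat >> st.py <<'E'
import sys
if len(sys.argv)>1: cv2.imwrite(f"pics/{sys.argv[2]}.png",r.camera(sys.argv[1])); np.savez(sys.argv[2]+".npz",p=s["ee_pos"],q=s["eef_rot"])
E
python3 st.py wrist w3
```

```text
3.25 [ 0.5429 -0.1545  0.0383] zax [ 0.0078 -0.0049 -1.    ] yaw -14.4 F [ 0.5   0.48 -0.34] T [0.12 0.06 0.02] w 0.0867
```

View pics/w3.png

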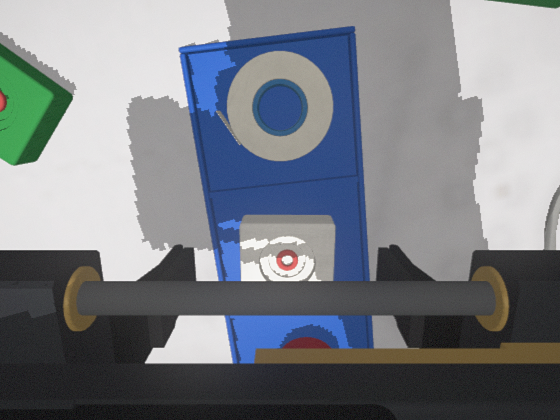

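Emit:
send_rows(
  commands=[
    [-0.05, 0, -0.3, 0.03, 0.06, 0, -1],
    [-0.05, 0, -0.3, 0.02, 0.04, 0, -1],
    [0, 0, -0.2, 0, 0, 0, -1],
    [0, 0, 0, 0, 0, 0, -1],
  ],
)

```text
time: 3.63
ee_pos: [0.5417, -0.1551, 0.0158]
eef_rot: [0.992, -0.125, 0.002, 0.001]
ft_force: [-0.0, -0.2, -0.4]
width: 0.0872
```

```bash
python3 st.py
```

```text
3.6333 [ 0.5417 -0.1551  0.0158] zax [ 0.0029 -0.0018 -1.    ] yaw -14.41 F [-0.01 -0.19 -0.44] T [ 0.08  0.03 -0.  ] w 0.0872
```

Emit:
send_rows(
  commands=[
    [-0.06, 0.03, -0.11, 0.02, 0.03, 0, -1],
    [0, 0, 0, 0, 0, 0, 0.2],
    [0, 0, 0, 0, 0, 0, 1],
    [0, 0, 0, 0, 0, 0, 1],
    [0, 0, 0, 0, 0, 0, 1],
    [0, 0, 0, 0, 0, 0, 1],
    [0, 0, 0, 0, 0, 0, 1],
  ],
  grip_force=35,
)

```text
time: 4.22
ee_pos: [0.5403, -0.1542, 0.0129]
eef_rot: [0.992, -0.125, 0.001, -0.0]
ft_force: [0.0, 0.2, 0.7]
width: 0.0547
```

```bash
python3 st.py wrist w4
```

```text
4.2167 [ 0.5403 -0.1542  0.0129] zax [ 1.1e-03 -1.0e-04 -1.0e+00] yaw -14.42 F [0.05 0.17 0.67] T [ 0.03  0.02 -0.03] w 0.0547
```

View pics/w4.png

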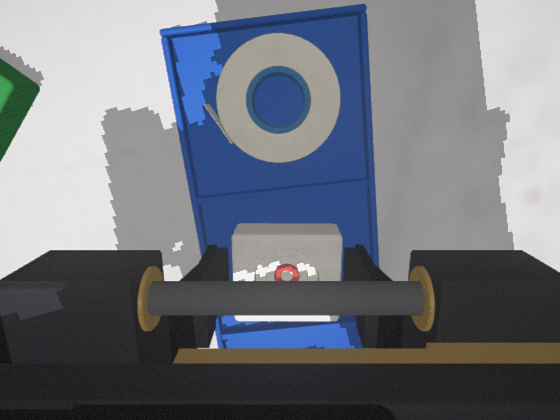

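Nearly shut: opening is 54.7 mm and the fingers are still closing, with the block centred at (287,272).

Emit:
send_rows(
  commands=[
    [0, 0, 0, 0, 0, 0, 1],
    [0, 0, 0, 0, 0, 0, 1],
    [0, 0, 0, 0, 0, 0, 1],
    [0, 0, 0, 0, 0, 0, 1],
  ],
)

```text
time: 4.6
ee_pos: [0.5403, -0.1542, 0.013]
eef_rot: [0.992, -0.125, 0.001, 0.0]
ft_force: [-0.1, 0.0, -0.3]
width: 0.0496
```

```bash
python3 st.py
```

```text
4.6 [ 0.5403 -0.1542  0.013 ] zax [ 1.1e-03 -2.0e-04 -1.0e+00] yaw -14.42 F [-0.14  0.01 -0.35] T [ 0.04 -0.    0.03] w 0.0496
```

Gripped at 49.6 mm. Now lift, and measure the jig from the scene and side views meanwhile.

Emit:
send_rows(
  commands=[
    [0, 0, 0.3, 0, 0, 0, 1],
    [0, 0, 0.6, 0, 0, 0, 1],
    [0, 0, 0.8, 0, 0, 0, 1],
    [0, 0, 0.8, 0, 0, 0, 1],
    [0, 0, 0.6, 0, 0, 0, 1],
    [0, 0, 0, 0, 0, 0, 1],
  ],
)

```text
time: 5.1
ee_pos: [0.5383, -0.153, 0.1111]
eef_rot: [0.992, -0.125, -0.001, -0.001]
ft_force: [0.9, 0.4, -0.9]
width: 0.0494
```

```bash
python3 - <<'E'
from h import *
S=lambda x,y:(205+x/5,200+y/5)
D=lambda x,y:(245+x/6,210+y/6)
for k,n,p in [("-x-y","scene",S(417,280)),("-x+y","scene",S(92,315)),("f+y","scene",S(85,148)),("f-y","scene",S(390,122)),
  ("-x-y","side",D(372,135)),("-x+y","side",D(285,350)),("f-y","side",D(203,95)),("+x+y outer","side",D(68,292)),("stop corner","side",D(235,300))]:
    print(k,n,ray(n,p,.01).round(4))
print("bottle",ray("scene",(143,226),0),"cup",ray("scene",(241,180),0))
E
python3 st.py wrist w5
```

```text
-x-y scene [0.4861 0.0537 0.01  ]
-x+y scene [0.5224 0.1845 0.01  ]
f+y scene [0.6125 0.1592 0.01  ]
f-y scene [0.5736 0.0281 0.01  ]
-x-y side [0.4906 0.0564 0.01  ]
-x+y side [0.5282 0.1948 0.01  ]
f-y side [0.5739 0.0322 0.01  ]
+x+y outer side [0.6288 0.1643 0.01  ]
stop corner side [0.552  0.1658 0.01  ]
bottle [0.70241793 0.31831631 0.        ] cup [0.76595779 0.06138107 0.        ]
5.1 [ 0.5383 -0.153   0.1111] zax [-0.0024  0.0018 -1.    ] yaw -14.35 F [ 0.87  0.43 -0.87] T [ 0.04 -0.07  0.02] w 0.0494
```

View pics/w5.png

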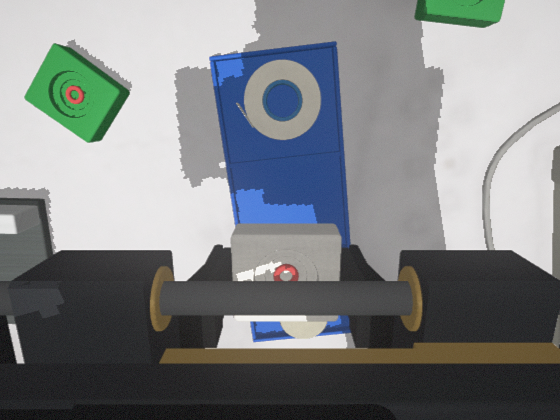

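Emit:
send_rows(
  commands=[
    [-0.2, 0.5, 0.3, 0, 0, 0, 1],
    [-0.3, 0.9, 0.3, 0, 0, 0, 1],
    [-0.3, 0.9, 0.3, 0, 0, 0, 1],
    [-0.3, 0.9, 0.3, 0, 0, 0, 1],
    [-0.3, 0.9, 0.3, 0, 0, 0, 1],
    [-0.3, 0.9, 0.3, 0, 0, 0, 1],
    [-0.3, 0.9, 0.3, 0, 0, 0, 1],
    [-0.3, 0.9, 0.2, 0, 0, 0, 1],
    [-0.2, 0.6, 0, 0, 0, 0, 1],
    [0, 0.3, 0, 0, 0, 0, 1],
  ],
)

```text
time: 5.98
ee_pos: [0.4522, 0.0833, 0.1732]
eef_rot: [0.992, -0.129, -0.007, 0.0]
ft_force: [0.2, 0.7, -1.5]
width: 0.0496
```

Emit:
send_rows(
  commands=[
    [0, 0, 0, 0, 0, 0, 1],
    [0, 0, 0, 0, 0, 0, 1],
  ],
)

```text
time: 6.15
ee_pos: [0.4517, 0.0846, 0.1722]
eef_rot: [0.992, -0.127, -0.008, 0.0]
ft_force: [0.2, -0.8, -1.5]
width: 0.0497
```

```bash
python3 st.py wrist w6
```

```text
6.15 [0.4517 0.0846 0.1722] zax [-0.0158  0.0011 -0.9999] yaw -14.57 F [ 0.21 -0.82 -1.55] T [ 0.03 -0.   -0.  ] w 0.0497
```

View pics/w6.png

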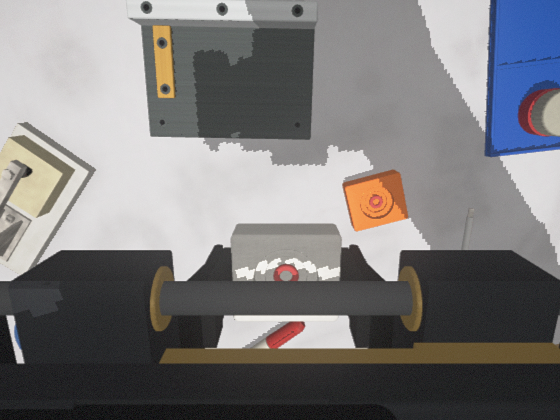

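The wrist view shows the jig: bed near corners at (151,137) and (311,138), the fence base line near row 25, and brass stop columns 153–175 (its face is the right edge). The block is held well. Measuring by edge fits.

Run:
```python
from h import *
im=cv2.imread("pics/w6.png"); d=np.load("w6.npz"); pose=(d["p"],d["q"])
cv2.imwrite("pics/w6c.png",cv2.resize(im[0:150,115:325],None,fx=3.8,fy=3.8,interpolation=cv2.INTER_CUBIC))
g=cv2.cvtColor(im,cv2.COLOR_BGR2GRAY).astype(float); hsv=cv2.cvtColor(im,cv2.COLOR_BGR2HSV)
def fit(pts,z):
    W=np.array([ray("wrist",p,z,pose)[:2] for p in pts]); 
    vx,vy,x,y=cv2.fitLine(W.astype(np.float32),cv2.DIST_HUBER,0,.0005,.0005).ravel()
    return np.array([x,y]),np.array([vx,vy]),np.degrees(np.arctan2(vy,vx))
gr=cv2.GaussianBlur(g,(3,3),0); dy=np.gradient(gr,axis=0); dx=np.gradient(gr,axis=1)
near=[(c,128+np.argmax(np.abs(dy[128:146,c]))) for c in range(165,300,3)]
print("near rows",near[::8])
fb=[(c,8+np.argmin(dy[8:40,c])) for c in range(185,305,3)]
print("fence rows",fb[::6])
br=cv2.inRange(hsv,(10,120,60),(28,255,255)); 
st=[(np.where(br[y,140:190])[0].max()+140+.5,y) for y in range(34,92,3)]
stl=[(np.where(br[y,140:190])[0].min()+140-.5,y) for y in range(34,92,3)]
L={"near":fit(near,.01),"fence":fit(fb,.01),"stop":fit(st,.015),"stopback":fit(stl,.015)}
for k,v in L.items(): print(k,v)
n=lambda v:np.array([-v[1],v[0]])
print("bed depth (want .0875)",abs((L["near"][0]-L["fence"][0])@n(L["fence"][1])))
print("stop width (.014)",abs((L["stop"][0]-L["stopback"][0])@n(L["stop"][1])))
for c in (185,245,300):
    print(c,[round(v) for v in g[10:40,c]])
```

```text
near rows [(165, np.int64(136)), (189, np.int64(137)), (213, np.int64(137)), (237, np.int64(142)), (261, np.int64(138)), (285, np.int64(139))]
fence rows [(185, np.int64(19)), (203, np.int64(19)), (221, np.int64(19)), (239, np.int64(20)), (257, np.int64(28)), (275, np.int64(28)), (293, np.int64(21))]
near (array([0.51455224, 0.13548236], dtype=float32), array([0.26875183, 0.96320945], dtype=float32), np.float32(74.40999))
fence (array([0.5990283, 0.0923443], dtype=float32), array([0.26788262, 0.96345156], dtype=float32), np.float32(74.46169))
stop (array([0.5786479 , 0.14634265], dtype=float32), array([ 0.96308535, -0.26919618], dtype=float32), np.float32(-15.61644))
stopback (array([0.58687454, 0.15902942], dtype=float32), array([ 0.9644776 , -0.26416466], dtype=float32), np.float32(-15.317322))
bed depth (want .0875) 0.09294452
stop width (.014) 0.014433024
185 [218, 220, 222, 222, 223, 223, 223, 221, 203, 165, 123, 122, 121, 125, 126, 124, 112, 103, 103, 98, 98, 101, 102, 97, 101, 104, 101, 98, 101, 100]
245 [223, 224, 224, 223, 226, 225, 228, 227, 224, 214, 187, 129, 124, 126, 124, 125, 128, 117, 101, 98, 101, 99, 100, 102, 103, 103, 100, 101, 100, 99]
300 [52, 56, 63, 64, 64, 77, 126, 149, 150, 146, 136, 120, 101, 101, 100, 103, 101, 105, 93, 67, 64, 61, 67, 63, 66, 68, 66, 63, 65, 61]
```

View pics/w6c.png

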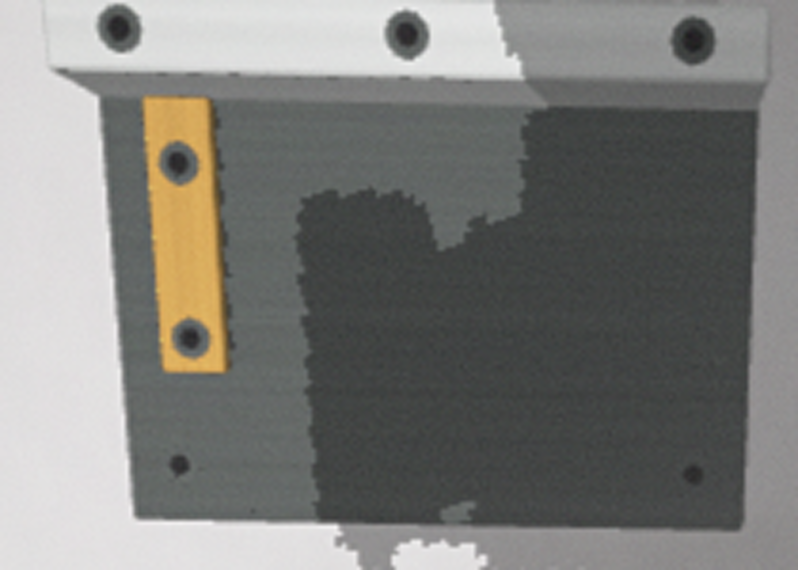

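Run:
```python
from h import *
d=np.load("w6.npz"); pose=(d["p"],d["q"]); R=lambda p,z:ray("wrist",p,z,pose)[:2]
a=np.radians(-15.5); X=np.array([np.cos(a),np.sin(a)]);Y=np.array([-X[1],X[0]])
F=[R(p,.01) for p in [(185,26.3),(245,27.3),(300,28.3)]]; N=[R(p,.01) for p in [(165,136.5),(213,137),(285,138.5)]]
print("fence X",[f@X for f in F],"near X",[f@X for f in N], "yaw f",np.degrees(np.arctan2(*(F[0]-F[2])[::-1]))-90)
S=np.array([.5786479,.14634265]); print("stopY",S@Y)
E1=[R((114.6+100/3.8,97/3.8),.01)@Y,R((115+133/3.8,515/3.8),.01)@Y]; E2=[R((115+758/3.8,110/3.8),.01)@Y,R((115+742/3.8,525/3.8),.01)@Y]
print("bed +y edge",E1,"-y edge",E2,"=> stopY",np.mean(E1)-.025,np.mean(E2)+.115)
fx=np.mean([f@X for f in F]); sy=S@Y
print("corner",fx*X+sy*Y); g=(fx-.022)*X+(sy-.025)*Y; print("goal",g,"X,Y",X,Y)
for k in [(.06,.0),(.01,.01)]: print("pre",k,g-k[0]*X-k[1]*Y)
# block in hand: seal
im=cv2.imread("pics/w6.png");hsv=cv2.cvtColor(im,cv2.COLOR_BGR2HSV)
hold=d["p"][2]-.010+.018
red=cv2.inRange(hsv,(0,110,60),(8,255,255))|cv2.inRange(hsv,(172,110,60),(180,255,255)); red[:255]=0;red[280:]=0;red[:,:270]=0;red[:,305:]=0
c=np.argwhere(red)[:,::-1]; q=(c.min(0)+c.max(0))/2; print(q,ray("wrist",q,hold,pose)-d["p"])
```

```text
fence X [np.float64(0.5470912027056504), np.float64(0.5471725527027366), np.float64(0.5471863534417817)] near X [np.float64(0.4597560688415768), np.float64(0.4600042436947044), np.float64(0.4597345077801135)] yaw f -15.440932790579609
stopY 0.2956571592603444
bed +y edge [np.float64(0.3205772607245783), np.float64(0.32084327368404036)] -y edge [np.float64(0.18134559248070112), np.float64(0.18168699027993251)] => stopY 0.2957102672043093 0.2965162913803168
corner [0.60626138 0.13868476]
goal [0.57838055 0.12047324] X,Y [ 0.96363045 -0.26723838] [0.26723838 0.96363045]
pre (0.06, 0.0) [0.52056272 0.13650754]
pre (0.01, 0.01) [0.56607186 0.11350932]
[285.5 272. ] [2.06318526e-03 7.93859421e-05 8.00000000e-03]
```

Checks agree: bed depth is 87.3 mm, and the stop face position agrees three ways to within 1 mm. Jig yaw is -15.5° and the block-centre goal is (0.578, 0.1205). I'll approach to 10 mm short in x and 8 mm short in y.

Emit:
send_rows(
  commands=[
    [0.4, 0.12, -0.2, 0, -0.03, -0.03, 1],
    [0.6, 0.17, -0.4, 0, -0.03, -0.03, 1],
    [0.6, 0.17, -0.6, 0, -0.03, -0.03, 1],
    [0.6, 0.17, -0.6, 0, -0.03, -0.03, 1],
    [0.6, 0.17, -0.6, 0, -0.03, -0.03, 1],
    [0.5, 0.17, -0.6, 0, -0.03, -0.03, 1],
    [0.2, 0.05, -0.4, 0, 0, 0, 1],
    [0, 0, 0, 0, 0, 0, 1],
    [0, 0, 0, 0, 0, 0, 1],
  ],
)

```text
time: 6.95
ee_pos: [0.5648, 0.0984, 0.0586]
eef_rot: [0.989, -0.146, -0.003, 0.003]
ft_force: [0.4, -0.2, -0.5]
width: 0.0494
```

```bash
python3 st.py
```

```text
6.95 [0.5648 0.0984 0.0586] zax [-0.0062 -0.0049 -1.    ] yaw -16.81 F [ 0.36 -0.23 -0.45] T [ 0.06  0.   -0.03] w 0.0494
```

Emit:
send_rows(
  commands=[
    [0, 0.25, -0.1, 0.03, -0.04, 0.13, 1],
    [0, 0.25, -0.1, 0.03, -0.04, 0.13, 1],
    [0, 0.05, -0.3, 0, 0, 0, 1],
    [0, 0, 0, 0, 0, 0, 1],
  ],
)

```text
time: 7.28
ee_pos: [0.565, 0.1137, 0.0441]
eef_rot: [0.991, -0.135, 0.002, -0.0]
ft_force: [0.0, -0.1, -1.1]
width: 0.0495
```

```bash
python3 st.py wrist w7
```

```text
7.2833 [0.565  0.1137 0.0441] zax [ 3.3e-03 -4.0e-04 -1.0e+00] yaw -15.56 F [ 0.   -0.09 -1.06] T [0.04 0.05 0.  ] w 0.0495
```

View pics/w7.png

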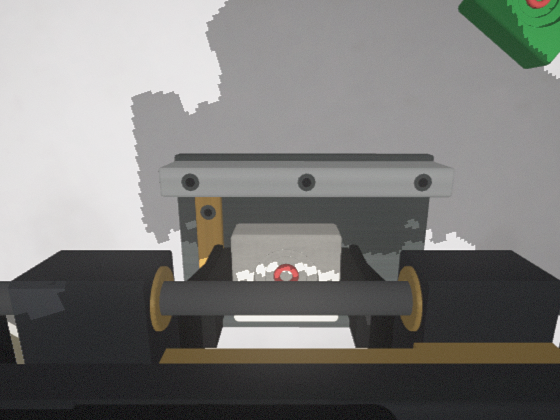

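The block is square to the fence and clear of the stop, whose face is near column 222 (block's left edge at 232, but higher). Descending.

Emit:
send_rows(
  commands=[
    [0, 0, -0.3, 0, 0.04, 0, 1],
    [0, 0, -0.25, 0, 0, 0, 1],
    [0, 0, -0.1, 0, 0, 0, 1],
    [0, 0, 0, 0, 0, 0, 1],
  ],
)

```text
time: 7.67
ee_pos: [0.5659, 0.1138, 0.0248]
eef_rot: [0.991, -0.135, 0.001, 0.0]
ft_force: [-0.6, 0.3, -0.9]
width: 0.0495
```

```bash
python3 st.py
```

```text
7.6667 [0.5659 0.1138 0.0248] zax [ 2.5e-03 -7.0e-04 -1.0e+00] yaw -15.54 F [-0.62  0.33 -0.88] T [ 0.01  0.03 -0.03] w 0.0495
```

Emit:
send_rows(
  commands=[
    [0, 0, -0.08, 0, 0.03, 0, 1],
    [0, 0, -0.06, 0, 0, 0, 1],
    [0, 0, -0.05, 0, 0, 0, 1],
  ],
)

```text
time: 7.92
ee_pos: [0.5662, 0.1137, 0.0198]
eef_rot: [0.991, -0.135, 0.0, 0.001]
ft_force: [-10.2, -3.5, 28.7]
width: 0.0496
```

Emit:
send_rows(
  commands=[
    [0, 0, -0.04, 0, 0, 0, 1],
  ],
)

```text
time: 8.0
ee_pos: [0.5669, 0.1139, 0.0199]
eef_rot: [0.991, -0.135, 0.001, 0.001]
ft_force: [-4.1, -0.7, 13.1]
width: 0.0496
```

Emit:
send_rows(
  commands=[
    [0, 0, -0.05, 0, 0, 0, 1],
  ],
)

```text
time: 8.08
ee_pos: [0.5676, 0.1141, 0.0199]
eef_rot: [0.991, -0.135, 0.001, 0.001]
ft_force: [-4.4, -1.4, 15.5]
width: 0.0492
```

Bed contact is at TCP z = 0.0199, as expected, and it answers with about 10 N/mm. Sliding towards the corner with light down pressure.

Emit:
send_rows(
  commands=[
    [0.08, 0.056, -0.01, 0, 0, 0, 1],
    [0.08, 0.056, -0.01, 0, 0, 0, 1],
    [0.08, 0.056, -0.01, 0, 0, 0, 1],
  ],
  grip_force=45,
)

```text
time: 8.33
ee_pos: [0.5759, 0.1191, 0.0201]
eef_rot: [0.991, -0.136, 0.002, 0.001]
ft_force: [-0.2, 0.3, -1.2]
width: 0.0497
```

```bash
cat >> st.py <<'E'
a=np.radians(-15.5); X=np.array([np.cos(a),np.sin(a)]);Y=np.array([-X[1],X[0]])
print("to go X %.4f Y %.4f"%(.5252-s["ee_pos"][:2]@X,.2707-s["ee_pos"][:2]@Y),"FX %.1f FY %.1f FZ %.1f"%(s["ft_force"][:2]@X,s["ft_force"][:2]@Y,s["ft_force"][2]))
E
python3 st.py
```

```text
8.3333 [0.5759 0.1191 0.0201] zax [ 0.0046 -0.0018 -1.    ] yaw -15.61 F [-0.23  0.34 -1.19] T [ 0.09 -0.01 -0.05] w 0.0497
to go X 0.0021 Y 0.0020 FX -0.3 FY 0.3 FZ -1.2
```

Emit:
send_rows(
  commands=[
    [0.01, 0.03, -0.02, 0.02, 0.05, 0, 1],
    [0.01, 0.03, -0.02, 0, 0, 0, 1],
  ],
)

```text
time: 8.5
ee_pos: [0.5777, 0.1209, 0.0199]
eef_rot: [0.991, -0.136, 0.001, 0.0]
ft_force: [-2.2, -1.7, 9.6]
width: 0.0494
```

```bash
python3 st.py
```

```text
8.5 [0.5777 0.1209 0.0199] zax [ 1.1e-03 -6.0e-04 -1.0e+00] yaw -15.63 F [-2.17 -1.67  9.65] T [-0.56  0.67  0.03] w 0.0494
to go X 0.0008 Y -0.0002 FX -1.6 FY -2.2 FZ 9.6
```

Emit:
send_rows(
  commands=[
    [0.01, 0.035, -0.02, 0, 0, 0, 1],
  ],
)

```text
time: 8.58
ee_pos: [0.5778, 0.121, 0.0199]
eef_rot: [0.991, -0.136, 0.0, 0.001]
ft_force: [-10.4, -8.1, 16.7]
width: 0.0496
```

```bash
python3 st.py wrist w8
```

```text
8.5833 [0.5778 0.121  0.0199] zax [-3.0e-04 -2.5e-03 -1.0e+00] yaw -15.66 F [-10.44  -8.12  16.73] T [-1.58  2.31  0.18] w 0.0496
to go X 0.0007 Y -0.0003 FX -7.9 FY -10.6 FZ 16.7
```

View pics/w8.png

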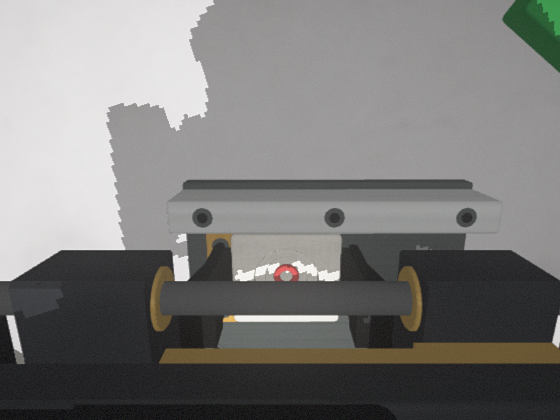

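Stop contact (FY -10.6 N) and fence contact (FX -7.9 N) are both felt; the pose matches the goal within 1 mm. Now ramping the diagonal push, down and towards +X.

Emit:
send_rows(
  commands=[
    [0.03, 0.0, -0.04, 0, 0, 0, 1],
    [0.04, 0.0, -0.05, 0, 0, 0, 1],
  ],
  grip_force=50,
)

```text
time: 8.8
ee_pos: [0.5799, 0.1204, 0.0199]
eef_rot: [0.991, -0.136, -0.0, 0.003]
ft_force: [-11.8, -5.2, 24.1]
width: 0.0496
```

```bash
python3 st.py
```

```text
8.8 [0.5799 0.1204 0.0199] zax [-0.0015 -0.0053 -1.    ] yaw -15.67 F [-11.83  -5.18  24.05] T [-0.84  2.4   0.17] w 0.0496
to go X -0.0014 Y -0.0003 FX -10.0 FY -8.1 FZ 24.1
```

Emit:
send_rows(
  commands=[
    [0.04, -0.01, -0.03, 0.06, 0, 0, 1],
    [0.04, -0.01, -0.03, 0.03, 0, 0, 1],
  ],
)

```text
time: 8.97
ee_pos: [0.5806, 0.1201, 0.0199]
eef_rot: [0.991, -0.136, -0.003, -0.0]
ft_force: [-13.0, -2.4, 20.3]
width: 0.0492
```

```bash
python3 st.py wrist w9
python3 - <<'E'
import cv2
im=cv2.imread("pics/w9.png"); cv2.imwrite("pics/w9c.png",cv2.resize(im[170:330,150:410],None,fx=3,fy=3,interpolation=cv2.INTER_CUBIC))
E
```

```text
8.9667 [0.5806 0.1201 0.0199] zax [-5.8e-03  8.0e-04 -1.0e+00] yaw -15.63 F [-12.98  -2.44  20.27] T [-0.32  3.3   0.04] w 0.0492
to go X -0.0021 Y -0.0002 FX -11.9 FY -5.8 FZ 20.3
```

View pics/w9c.png

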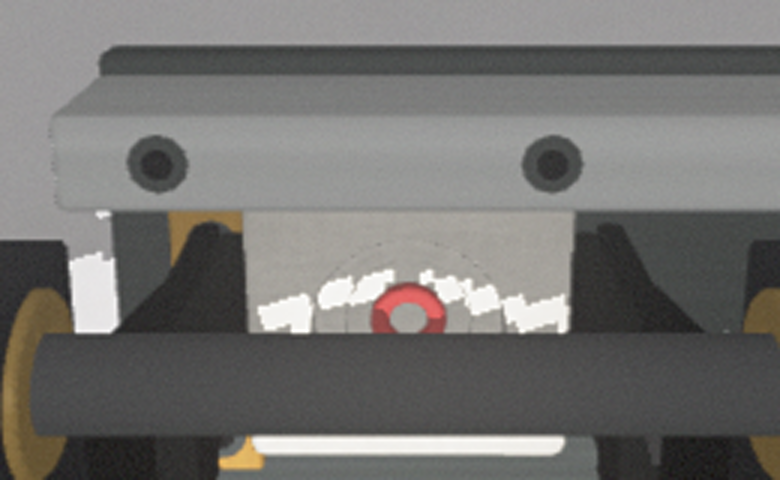

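Run:
```python
from h import *
a=np.radians(-15.5); X=np.array([np.cos(a),np.sin(a)]);Y=np.array([-X[1],X[0]])
im=cv2.imread("pics/w9.png"); d=np.load("w9.npz"); pose=(d["p"],d["q"])
# seal inner disc centre ~ crop (408,316) , block near edge top ~crop y 434..455, fence top edge near face crop y 210
for k,c,z in [("seal",(408,318),.028),("block near top edge",(408,436),.028),("near bottom?",(408,455),.010),("fence top face edge",(408,210),.036),("stop face",(244,230),.015)]:
    w=ray("wrist",(150+c[0]/3,170+c[1]/3),z,pose)[:2]; print(k,"X %.4f Y %.4f"%(w@X,w@Y))
for n in("scene","side"):
    c=r.calibration(n); print(n,-c["R"].T@c["t"])
    cv2.imwrite(f"pics/{n}9.png",r.camera(n))
b=cv2.imread("pics/scene9.png");cv2.imwrite("pics/s9c.png",cv2.resize(b[200:280,205:305],None,fx=7,fy=7,interpolation=cv2.INTER_CUBIC))
b=cv2.imread("pics/side9.png");cv2.imwrite("pics/d9c.png",cv2.resize(b[205:275,245:325],None,fx=8,fy=8,interpolation=cv2.INTER_CUBIC))
```

```text
seal X 0.5273 Y 0.2713
block near top edge X 0.5069 Y 0.2713
near bottom? X 0.4920 Y 0.2713
fence top face edge X 0.5478 Y 0.2713
stop face X 0.5367 Y 0.2978
scene [0.00343565 0.28114555 0.68399363]
side [0.50878885 1.03762525 0.98897504]
```

View pics/s9c.png

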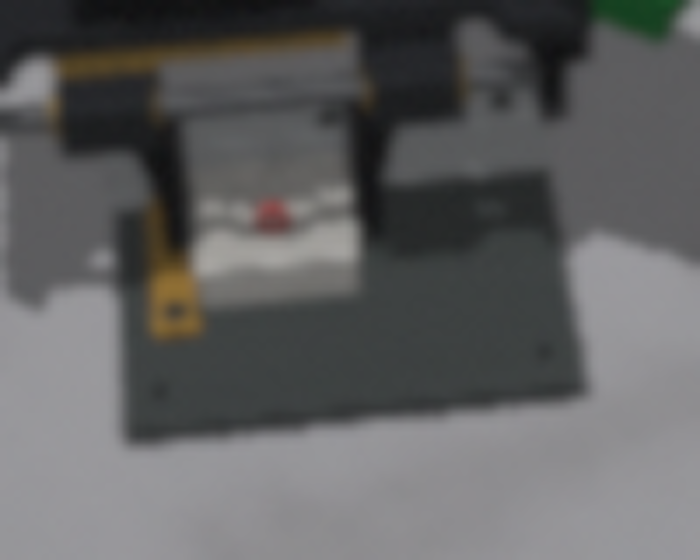

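View pics/d9c.png

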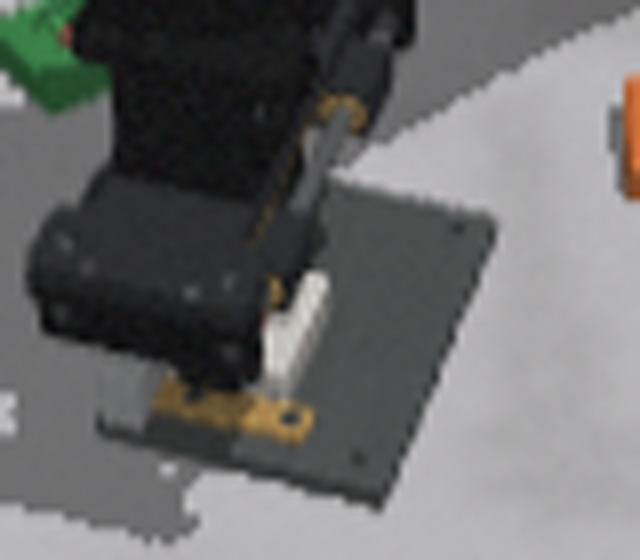

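Seated by all views: seal to fence face measures 20.5 mm (22 expected, inside camera error), and the end meets the brass. The fence load is still low, so I'll increase the X push and trim the tool's tilt.

Emit:
send_rows(
  commands=[
    [0.06, -0.012, -0.045, 0, -0.06, 0, 1],
    [0.06, -0.012, -0.045, 0, -0.03, 0, 1],
  ],
)

```text
time: 9.28
ee_pos: [0.5806, 0.1202, 0.0199]
eef_rot: [0.991, -0.135, -0.003, 0.001]
ft_force: [-19.1, -4.4, 28.1]
width: 0.0491
```

```bash
python3 st.py
```

```text
9.2833 [0.5806 0.1202 0.0199] zax [-0.0054 -0.0021 -1.    ] yaw -15.56 F [-19.13  -4.38  28.13] T [-0.49  4.12  0.02] w 0.0491
to go X -0.0022 Y -0.0003 FX -17.3 FY -9.3 FZ 28.1
```

Emit:
send_rows(
  commands=[
    [0.07, -0.02, -0.04, 0.02, -0.06, 0, 1],
    [0.075, -0.02, -0.04, 0.01, -0.06, 0, 1],
  ],
)

```text
time: 9.45
ee_pos: [0.5806, 0.1201, 0.0198]
eef_rot: [0.991, -0.135, -0.002, 0.001]
ft_force: [-19.6, -2.9, 26.9]
width: 0.0491
```

```bash
python3 st.py
```

```text
9.45 [0.5806 0.1201 0.0198] zax [-0.0042 -0.0019 -1.    ] yaw -15.49 F [-19.6   -2.94  26.85] T [-0.38  4.39 -0.1 ] w 0.0491
to go X -0.0022 Y -0.0002 FX -18.1 FY -8.1 FZ 26.9
```

Emit:
send_rows(
  commands=[
    [0.085, -0.027, -0.035, 0.01, -0.06, 0, 1],
    [0.085, -0.027, -0.035, 0.01, -0.06, 0, 1],
    [0.085, -0.027, -0.035, 0.01, -0.06, 0, 1],
  ],
)

```text
time: 9.7
ee_pos: [0.5806, 0.1201, 0.0198]
eef_rot: [0.991, -0.134, -0.002, 0.001]
ft_force: [-20.1, -1.3, 26.1]
width: 0.0488
```

```bash
python3 st.py wrist w10; python3 st.py scene s10
python3 - <<'E'
import cv2,numpy as np
a=cv2.imread("pics/w10.png")[170:330,150:410]; b=cv2.imread("pics/s10.png")[200:270,205:305]
cv2.imwrite("pics/f10.png",np.hstack([cv2.resize(a,(455,280)),cv2.resize(b,(340,280),interpolation=cv2.INTER_CUBIC)]))
E
```

```text
9.7 [0.5806 0.1201 0.0198] zax [-0.0039 -0.0022 -1.    ] yaw -15.39 F [-20.15  -1.32  26.09] T [-0.23  4.4  -0.3 ] w 0.0488
to go X -0.0022 Y -0.0002 FX -19.1 FY -6.7 FZ 26.1
9.75 [0.5806 0.1201 0.0198] zax [-0.0039 -0.0022 -1.    ] yaw -15.38 F [-19.31  -2.17  26.43] T [-0.2   4.4  -0.33] w 0.0491
to go X -0.0022 Y -0.0002 FX -18.0 FY -7.3 FZ 26.4
```

View pics/f10.png

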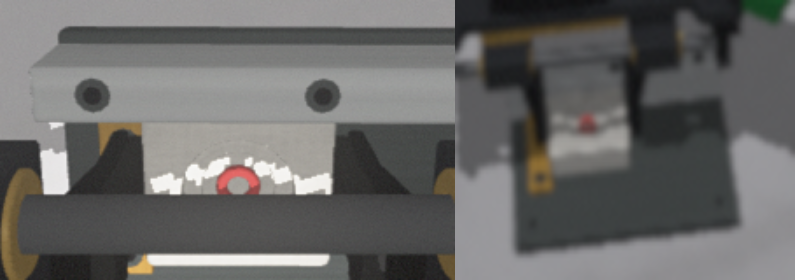

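The push is stable with no movement: about 18 N towards the fence and 26 N down. The views show the block squared to the fence, its end at the brass stop. Handing in while holding.

```bash
python3 -c "
from bench import r
print(r.close_job())"; python3 st.py
```

```text
the job is handed in; nothing more can be done
None
the job is handed in; nothing more can be done
```

I took the metal test block from the tray's centre compartment, gripping it by its 50 mm ends. I seated it in the jig corner and handed the job in while still holding it with the diagonal push on, about 9.8 s into the 35 s allowed.

- **Push:** at the last reading the tool felt about 18 N from the fence side, 26 N up from the bed and 7 N from the stop. Part of the fence-side force is friction on the bed, so the fence itself carries less than 18 N. Force peaked at about 31 N when the block first touched the bed.
- **Seating:** the position stopped changing under increasing push. The TCP height matched the bed contact I expected, and tool yaw was -15.4° against a measured jig yaw of -15.5°.
- **Tilt:** the tool leans about 0.25° under the load.
- **Disagreements:** the seal measured 20.5 mm from the fence face instead of 22 mm. The TCP also stopped about 2 mm further towards the fence than I had calculated. I put both down to camera error of about 2 mm, because the final gap at the fence was hidden from every camera. Contact there is judged from the forces and the stall.
- **Not checked:** I did not take a fresh overall picture at the end to confirm that everything else was undisturbed. The readings showed no unexpected contact forces along the way.

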